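# Wind down the bench press with the tommy bar

## Task

Clamp the glued blank in the bench press: take the steel bar from its stand, put it in the holes on top of the press collar and turn the collar clockwise (seen from above), moving the bar from hole to hole as the guard at the back ends each stroke, until the red shoe bears on the blank and the push needed is about one and a half times that for turning it free. Stop there, do not crush the blank, turn the collar with the bar only, stand the bar upright and fully home in its stand again and leave the other things alone.

Things in the scene. Friction and masses are not known exactly. Their poses are not given: they have to be found in the camera images.
- bar: Round steel bar, 14 mm diameter, 120 mm long, 150 g, with a narrow red band at 50 to 56 mm from its foot; standing upright in its stand. Origin at the centre of its foot, +z along the bar to the top. The foot has a 4 mm high cone that narrows to 9 mm diameter. Grip it about 80 mm from the foot
- bar_tip (a point): Centre of the bar's foot (same as its origin)
- stand: Fixed dark wooden block 80 x 80 x 45 mm on the bench, origin at the centre of its underside. One upright hole in the middle, 16 mm diameter, 30 mm deep from the top, so the home bar's foot is 15 mm above the bench and 90 mm of bar stands out. It lies left or right of the press
- stand_hole (a point): Mouth of the stand's hole, centre of its top face
- press: Fixed green bench press, 230 mm wide across its own y, its two side feet bolted to the bench; origin on its upright spindle axis at its feet (0 to 1.5 mm above the bench); its front faces its own -x, towards the robot. Lower yoke under the collar at 83 to 95 mm height. Nothing on it stands higher than 20 mm above the collar's top
- collar: Steel threaded collar, about 120 mm across, 38 mm thick, turning about its own upright z; origin on the axis at its underside, 98 mm above the press's origin. In its top face six upright blind holes, 16 mm diameter, 34 mm deep, on a circle of 46 mm radius, at 0, 60, 120, 180, 240 and 300 degrees from its own x axis. Clockwise from above lowers the shoe, 20 mm a turn, 155 to 240 degrees to the blank
- shoe: Red steel pressure shoe 80 x 56 x 12 mm at the lower end of the spindle, backed by a stiff spring washer; origin at the centre of its underside
- blank: Glued blank of two wooden slats, 240 x 60 x 44 mm, lying loose on the bench under the shoe; origin at the centre of its underside
- glue: White glue bottle, 56 mm diameter, 130 mm tall, standing; leave alone
- chisel: Chisel with a dark wooden handle, 270 mm long, lying; leave alone
- hammer: Hammer, lying; leave alone
- guard_edge (a point): On the spindle axis, middle of the front edge and top of the fixed green guard plate that covers the collar's back half: it reaches from the axis 75 mm back (press +x), 3 to 13 mm above the collar's top. A bar in a hole can so stand only in the front half, and sweep from about 80 degrees on one side of straight front to 80 degrees on the other
- collar_top (a point): Centre of the collar's top. How it feels: it turns with steady friction (0.4 N m, about 9 N of sideways push at the hole circle) and stays where it is left. Once the shoe bears on the blank the push grows by about 0.2 N a degree: 13 N (clamping about 65 N) is right, 11.2 N just enough (35 N), 17 N too much (120 N)
Not all that is in view belongs to the job. Of the things like the stand, leave any that is pink; of the rest the smaller one is meant. What is shaped like the blank but pink is not meant.

How it is judged:
By the outcome, as a careful person would: the job done as asked, in the order asked, and still so for the second after the job is handed in, with the robot touching nothing.
It also fails if it takes over 72 s, if anything falls off the work surface, if the arm or the gripper's body presses on something with over 40 N, if the wrist force passes 120 N, or if a joint passes its speed limit or range.

## Robot

A 6-joint arm with a two-finger parallel gripper is mounted at the origin on the work surface. World frame = base frame: x ahead of the robot, y to its left, z up, the work surface at z = 0. Lengths are in m, angles in rad, forces in N, time in s.
With the tool pointing down it reaches from about 0.375 to 0.975 m from the base axis. Payload 3.8 kg.
Tool frame: the origin (TCP) lies at the very end of the fingers, on their centre line; the grasp point (between the pads) lies robot.grasp_offset behind it (robot.grasp_offset is the distance from the TCP to the grasp point, in m); z points along the fingers, y is the line along which they close (so a half turn about z gives the same grasp; the last joint's range is limited). The gripper opens to 88 mm and grips with 3 to 60 N. Pads are 18 mm wide; open, the fingers measure 123 mm over their backs; the gripper's body (75 mm by 187 mm) begins 45 mm behind the grasp point.
Start: joints at [1.18, 0.264, 1.604, -0, 1.274, -0.037], TCP at [0.234, 0.633, 0.239] pointing down, gripper open.
Joint ranges: [-2.63, 2.63], [-0.94, 2.18], [0.31, 2.57], [-1.31, 4.45], [0, 2.66], [-2.55, 2.55]. Speed limits (rad/s): [2.57, 2.57, 3.14, 3.14, 3.14, 3.14].

## Interface

Orientations are given as [roll, pitch, yaw] about the fixed x, y, z axes, in that order (R = Rz(yaw) Ry(pitch) Rx(roll)).
In Python, from workcell import robot gives the robot as it stands.
- The arm moves only by the tool apply_moves, never from a script. Its argument "series" is a list of rows, each a list of 7 numbers: the turn, a rotation vector about the tool's x, y, z in rad, then the shift along the tool's x, y, z in mm, then the closure, from 0 (fully open) to 1 (shut). A call has 1 to 8 rows; each row shifts and turns the commanded pose from where the row before left it, along the tool's axes as they then stand; what a row does not reach is not made up. A row lasts 1/12 s, in which the tool goes at most 41.7 mm and 7.16 degrees, less where a joint would pass 70% of its speed; a pose out of reach is approached as far as the arm can. A call with a gripper value outside its range is refused whole. The fingers move at their own pace and stop on an object; "squeeze" is the grip in N (left out, the last holds). Time passes only in rows, so rows that do not move let the fingers close. It gives the time, the measured TCP pose, the force, the opening and the grip force at its end, in the units of the state.
- robot.get_obs(): the state, without advancing time (a new reading comes with each control period).
- robot.snapshot(name): name is "side" or "top"; returns (picture, depth): 384x512x3 uint8, red, green, blue; 384x512 float32, m along the optical axis (not along the pixel's ray), 0 where there is no reading.
- robot.get_calibration(name): a dict with "vertical_fov" (degrees; the focal length in pixels is half the picture's height over the tangent of half this angle, whatever the lens; pixels are square), "cx", "cy" (the principal point, pixels), "T" (4x4, takes a point from camera to world coordinates). Camera axes: x right, y up, looking along -z (the intrinsics and any distortion apply to the point x, -y, -z); pixel columns grow to the right and rows downward; lengths in m; the calibration is good to about 2 mm. A picture is of the moment at which its call begins. get_calibration takes no time and is no camera call.
- robot.hand_in(): hands the job in; it is judged then, once.
Trained networks look in the newest picture that a camera, given by its name, has taken for a name from the list of things; names that differ only in an ending like _2 or _b are one class to them, and where a whole thing is asked for, a point or a joint stands for the part that bears it (a point fixed in the world has none). Each returns a list of dicts, best first, with "confidence" (0 to 1); they miss things now and then, are a little off and sometimes report something else, mostly with a low value. They report only what shows in the picture. A call takes as long as a camera call. They do not tell look-alikes from the thing itself.
- robot.regions_of(camera, name): "region" (384x512 bool, what is visible of it) and "extent" ([centre column, centre row, width, height] in pixels, round what is visible of it).
The state is a dict: "t": time; "joints": joint angles; "joint_velocities": joint speeds; "joint_efforts": joint torques, N m; "tool_pos": TCP position; "tcp_rot": TCP orientation; "ft_force": force on the tool from outside, world axes, zero at the start; "wrist_torque": the same for the moment, N m; "opening": finger opening in m; "gripper_force": force on a finger pad.
Only numpy, scipy, OpenCV 4.12 (cv2) and the standard library are available. Lean on these libraries where they do the work, as an engineer would, in place of code of your own. Each camera call takes 0.05 s, during which the arm holds its last target. There are 200 camera calls.

## Working session

There is one attempt and no reset: what is moved stays moved. The work goes in short steps, Python scripts to look and compute and a tool call to move; the robot and the scene stay as the last step left them, time stands still between calls to the robot, and variables do not carry over. Pictures are saved under pics/ and viewed, at most 10 in all, crops included, and the job is handed in when it is done.

Besides the shell and the picture viewer there is one more tool, called after "Emit:" in YAML: its name, and indented under it one key for each argument. apply_moves: Moves the arm, as the interface text tells. Its arguments: {"type":"object","properties":{"series":{"type":"array"},"squeeze":{"type":"number"}},"required":["series"]}

```bash
ls; mkdir -p pics; cat > h.py <<'E'
import numpy as np, cv2
from workcell import robot
def cloud(cam,depth):
    c=robot.get_calibration(cam);h,w=depth.shape
    f=h/2/np.tan(np.radians(c["vertical_fov"])/2)
    u,v=np.meshgrid(np.arange(w),np.arange(h))
    P=np.stack([(u-c["cx"])/f*depth,-(v-c["cy"])/f*depth,-depth],-1)
    T=np.array(c["T"]);return P@T[:3,:3].T+T[:3,3]
def proj(cam,p):
    c=robot.get_calibration(cam);T=np.array(c["T"]);q=T[:3,:3].T@(np.array(p)-T[:3,3])
    f=192/np.tan(np.radians(c["vertical_fov"])/2)
    return c["cx"]+f*q[0]/-q[2],c["cy"]-f*q[1]/-q[2]
E
python3 - <<'E'
from h import *
print(robot.grasp_offset); print(robot.get_obs())
for n in("side","top"):
    im,d=robot.snapshot(n);np.savez(f"{n}0.npz",im=im,d=d);c=robot.get_calibration(n);print(n,c)
    cv2.imwrite(f"pics/{n}0.png",im[...,::-1])
    P=cloud(n,d)
    for k in("bar","stand","press","collar","shoe","blank","glue","hammer","chisel"):
        for r in robot.regions_of(n,k)[:3]:
            m=r["region"]&(d>0);print(k,round(r["confidence"],2),np.round(r["extent"]),np.round(np.median(P[m],0),3) if m.any() else None, np.round(np.percentile(P[m],98,axis=0),3) if m.any() else None)
E
```

```text
pics
0.0187
{'t': 0.0, 'joints': array([ 1.18009827e+00,  2.64749718e-01,  1.60536705e+00, -4.82038174e-07,
        1.27375625e+00, -3.69222251e-02]), 'joint_velocities': array([-5.49945219e-04, -2.49322063e-04, -2.46305190e-04, -3.10623997e-05,
        5.32152350e-04,  6.60260990e-04]), 'joint_efforts': array([-8.31981542e-04, -5.02089393e+01, -3.56882787e+01,  7.28270249e-02,
        2.88927468e-02, -1.51637319e-04]), 'tool_pos': array([0.23358633, 0.63251689, 0.23739412]), 'tcp_rot': array([-3.13931382e+00, -8.37168648e-05,  2.78781686e+00]), 'ft_force': array([0.59149674, 0.57062421, 0.75267041]), 'wrist_torque': array([ 0.01027444,  0.05266272, -0.02358134]), 'gripper_force': 0.0, 'opening': 0.08830760383920604}
side {'vertical_fov': 56.78164352885167, 'cx': 255.58107873624655, 'cy': 186.756737092132, 'T': array([[ 0.91276271,  0.2246043 , -0.34119957,  0.22962247],
       [-0.40812051,  0.53694735, -0.73832594, -0.70531385],
       [ 0.01737503,  0.81316693,  0.58177114,  0.61949964],
       [ 0.        ,  0.        ,  0.        ,  1.        ]])}
bar 0.69 [278. 261.  10.  35.] 
[... 1637 characters left out ...]
5  0.052]
press 0.97 [256. 179.  74.  46.] [ 0.562 -0.069  0.147] [0.619 0.041 0.156]
collar 0.91 [258. 194.  42.  23.] [ 0.52  -0.066  0.135] [ 0.546 -0.013  0.142]
blank 0.66 [201. 243.  41.  80.] [0.361 0.113 0.044] [0.476 0.164 0.05 ]
blank 0.59 [260. 182.  26.  75.] [ 0.487 -0.068  0.044] [ 0.68  -0.031  0.118]
glue 0.87 [150. 191.  22.  13.] [0.517 0.27  0.087] [0.547 0.313 0.133]
hammer 0.59 [138. 128.  81.  38.] [0.729 0.322 0.023] [0.797 0.464 0.031]
chisel 0.72 [352. 148.  83.  15.] [ 0.696 -0.392  0.019] [ 0.716 -0.244  0.03 ]
chisel 0.67 [259. 181.  78.  52.] [ 0.562 -0.067  0.147] [0.622 0.043 0.156]
chisel 0.64 [259. 195.  47.  26.] [ 0.521 -0.066  0.135] [ 0.547 -0.01   0.142]
```

```bash
python3 - <<'E'
from h import *
a=cv2.imread("pics/side0.png");b=cv2.imread("pics/top0.png")
A=cv2.resize(a[130:384,150:400],None,fx=2.2,fy=2.2,interpolation=cv2.INTER_CUBIC)[:560,:400*1]
A=cv2.resize(a[130:384,150:400],(395,401),interpolation=cv2.INTER_CUBIC)
B=cv2.resize(b[100:300,190:400],(400,381),interpolation=cv2.INTER_CUBIC)
o=np.zeros((401,795,3),np.uint8);o[:,:395]=A;o[:381,395:]=B
cv2.imwrite("pics/two.png",o)
E
```

```text
(no output)
```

View pics/two.png

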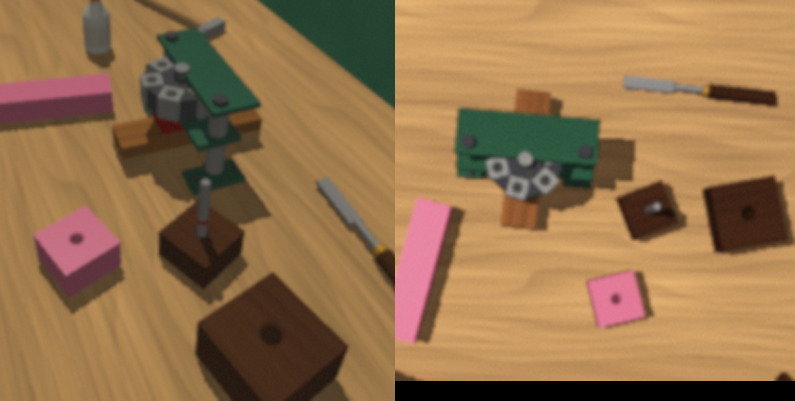

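View pics/side0.png

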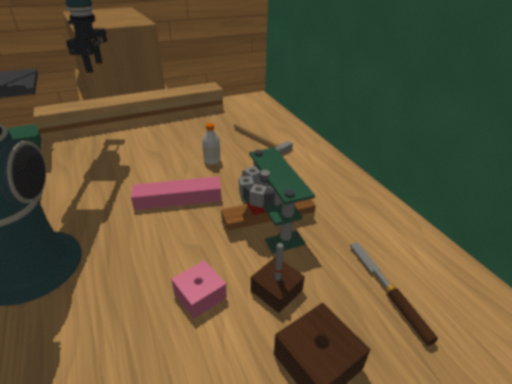

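Shown: side view – bar in the small dark stand at (277,284); look-alikes are the pink stand (200,289) and the larger dark one (320,344). I choose (277,284), which is dark, smaller and holds the bar. The blank is the brown one at (269,220); the pink one at (175,192) isn't meant.

```bash
python3 - <<'E'
from h import *
C={}
for n in("side","top"):
    z=np.load(f"{n}0.npz");im,d=z["im"],z["d"];P=cloud(n,d)
    def rect(m,t):
        q=P[m][:,:2].astype(np.float32)*1000
        r=cv2.minAreaRect(q);print(n,t,m.sum(),"med z",np.round(np.median(P[m][:,2]),4),"rect",np.round(r[0]),np.round(r[1]),round(r[2],1),"mean",np.round(q.mean(0),1));return r
    X,Y,Z=P[...,0],P[...,1],P[...,2]
    near=(abs(X-.476)<.08)&(abs(Y+.285)<.08)
    rect((abs(Z-.045)<.004)&near,"stand")
    rect((abs(Z-.11)<.02)&near&(d>0),"barbody"); rect((Z>.128)&near,"bartop")
    g=(abs(Z-.150)<.006)&(abs(X-.57)<.12)&(abs(Y+.07)<.15)&(im[...,1].astype(int)>im[...,0]+20)
    rect(g,"guard")
    c=(abs(Z-.137)<.006)&(abs(X-.52)<.07)&(abs(Y+.067)<.08)&~g
    rect(c,"collartop")
    hs=(im[...,0].astype(int)-im[...,1]>60)&(abs(X-.53)<.08)&(abs(Y+.07)<.08)&(Z>.05)
    if hs.any(): rect(hs,"shoe-red")
    # collar hole close up
    if n=="top":o=cv2.resize(im[160:225,215:335][...,::-1],None,fx=6,fy=6,interpolation=cv2.INTER_CUBIC)[:300]
    else: o2=cv2.resize(im[150:300,225:325][...,::-1],None,fx=4,fy=4,interpolation=cv2.INTER_CUBIC)
    if n=="top":
        np.set_printoptions(linewidth=200)
        print((d[188:206,240:276]*0+Z[188:206,240:276]*1000).astype(int))
        print(im[188:206,240:276].mean(-1).astype(int))
w=np.zeros((600,800,3),np.uint8);w[:600,:400]=o2;o=cv2.resize(o,(400,167));w[:167,400:]=o
cv2.imwrite("pics/crop.png",w)
E
```

```text
side stand 1135 med z 0.0455 rect [ 478. -282.] [82. 82.] 23.0 mean [ 475.7 -287.6]
side barbody 102 med z 0.1106 rect [ 476. -286.] [ 7. 13.] 61.0 mean [ 475.8 -286.4]
side bartop 43 med z 0.1347 rect [ 478. -283.] [12. 13.] 40.3 mean [ 477.3 -284.2]
side guard 1360 med z 0.15 rect [582. -72.] [230.  73.] 85.8 mean [581.7 -87.1]
side collartop 641 med z 0.1364 rect [518. -64.] [155.  68.] 86.9 mean [520.8 -73.3]
top stand 455 med z 0.045 rect [ 479. -281.] [80. 81.] 21.8 mean [ 478.6 -280.3]
top barbody 10 med z 0.1147 rect [ 479. -278.] [ 6. 13.] 79.6 mean [ 477.9 -276.8]
top bartop 17 med z 0.1347 rect [ 479. -281.] [ 9. 13.] 1.2 mean [ 478.8 -280.5]
top guard 1513 med z 0.1495 rect [583. -70.] [224.  72.] 86.8 mean [583.5 -70.7]
top collartop 516 med z 0.1361 rect [532. -73.] [ 94. 154.] 6.1 mean [521.7 -65.5]
[[ 135  103  102   98  100  104  137  134  137  136  136  130  137  134  128  137  138  136  132  138  137  137  137  141  135  134  135  136  135  136  133  134  134  134  131  133]
 [ 141  134   99  101   98  136  133  135  136  133  142  134  134  134  137  136  129  134
[... 4967 characters left out ...]
27 139 145 145 133 125 123 131 143 145 129  99  72  63  62  62  60  59  71  88 102 101  87  78  72  70  70  70]
 [146 147 147 147 149 146 136 122 115 119 126 133 131 133 139 147 149 143 115  85  63  58  56  51  52  55  61  71  78  77  73  72  70  72  74  73]
 [147 148 147 149 148 144 134 117 103 102 105 106 110 116 128 138 141 132 100  67  50  48  44  44  46  53  62  66  71  72  70  71  70  70  73  72]
 [152 149 149 148 149 147 134 116 101  98  94  91  91  95 106 113 117 106  80  52  41  40  41  43  47  56  67  68  70  68  70  67  69  70  69  71]
 [150 150 148 148 148 144 131 116 104  99  94  90  92  92  93  95  97  83  67  51  45  42  45  44  52  60  67  68  69  71  69  70  72  71  71  70]]
```

View pics/crop.png

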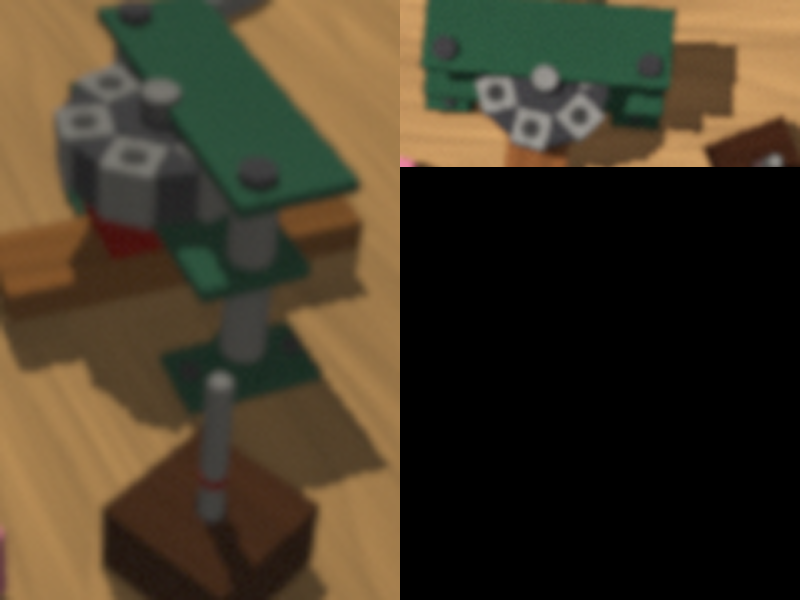

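The crop shows the bar with its red band in the small dark stand, and three collar holes clear of the guard. Next I fit the holes and the axis.

```bash
cat >> h.py <<'E'
from scipy.spatial.transform import Rotation as R
from scipy.optimize import least_squares
def ray(n,u,v,z):
    c=robot.get_calibration(n);f=192/np.tan(np.radians(c["vertical_fov"])/2);T=np.array(c["T"])
    D=T[:3,:3]@np.array([(u-c["cx"])/f,-(v-c["cy"])/f,-1]);return T[:3,3]+D*(z-T[2,3])/D[2]
def holes(n,im,d,th,A=(.546,-.068),rad=.046,zt=.137):
    """refine hole centres for predicted angles (deg, world)"""
    g=cv2.GaussianBlur(im.mean(-1).astype(np.float32),(0,0),.7);out=[]
    for t in th:
        p=np.array([A[0]+rad*np.cos(np.radians(t)),A[1]+rad*np.sin(np.radians(t))])
        uv=np.array(proj(n,[*p,zt]))
        for _ in range(6):
            u,v=np.meshgrid(np.arange(512),np.arange(384));w=np.clip(115-g,0,None)*(np.hypot(u-uv[0],v-uv[1])<3.6)
            if w.sum()<1:break
            uv=np.array([(w*u).sum(),(w*v).sum()])/w.sum()
        out.append(ray(n,*uv,zt)[:2])
    return np.array(out)
def obs():
    o=robot.get_obs();print("t",round(o["t"],2),"pos",np.round(o["tool_pos"],4),"rot",np.round(o["tcp_rot"],4),"F",np.round(o["ft_force"],1),"M",np.round(o["wrist_torque"],2),"open",round(o["opening"],4),"grip",round(o["gripper_force"],1));return o
E
python3 - <<'E'
from h import *
for n,s in(("side",None),("top",None)):
    z=np.load(f"{n}0.npz");im,d=z["im"],z["d"]
    P=cloud(n,d);
    # deep/dark seeds from depth (top): px (269,195),(254,198),(244,188)-> angles
    th=[np.degrees(np.arctan2(q[1]+.068,q[0]-.546)) for q in [ray("top",u,v,.137) for u,v in((268.7,194.5),(254,198),(243.2,188))]]
    H=holes(n,im,d,th)
    print(n,np.round(th,1),np.round(H*1000,1),[round(float(np.hypot(*(H[i]-H[j]))*1000),1) for i,j in((0,1),(1,2),(0,2))])
    f=lambda x:np.concatenate([[x[0]+.046*np.cos(x[2]+k*np.pi/3)-H[i,0],x[1]+.046*np.sin(x[2]+k*np.pi/3)-H[i,1]] for i,k in((0,1),(1,0),(2,-1))])
    r=least_squares(f,[.546,-.068,np.radians(th[1])]);print("axis",r.x[:2],"ang",np.degrees(r.x[2]),"res",np.round(r.fun*1000,1))
E
```

```text
side [-133.9  165.9  107.8] [[ 514.5 -102.4]
 [ 501.4  -58.1]
 [ 532.7  -26.8]] [46.1, 44.3, 77.7]
axis [ 0.54600625 -0.0697704 ] ang 166.1822348042343 res [-0.4 -0.6 -0.1 -0.6  0.5  1.2]
top [-133.9  165.9  107.8] [[ 514.6 -100.5]
 [ 501.8  -56.1]
 [ 533.9  -23. ]] [46.2, 46.1, 79.8]
axis [ 0.54649969 -0.06728292] ang 165.98494354407313 res [-0.   0.1  0.1 -0.1 -0.1 -0.1]
```

Emit:
apply_moves:
  series:
    - [0, 0, 0.1217, 0, 0, 0, 0]
    - [0, 0, 0.1217, 0, 0, 0, 0]
    - [0, 0, 0.1217, 0, 0, 0, 0]
    - [0, 0, 0.1217, 0, 0, 0, 0]
    - [0, 0, 0.1217, 0, 0, 0, 0]
    - [0, 0, 0.1217, 0, 0, 0, 0]
    - [0, 0, 0.1217, 0, 0, 0, 0]
    - [0, 0, 0.1217, 0, 0, 0, 0]

```text
t: 1.67
tool_pos: [0.2338, 0.6332, 0.2387]
tcp_rot: [-3.142, -0.0, 1.808]
ft_force: [0.1, -0.6, 0.0]
opening: 0.0882
gripper_force: 0.0
```

Emit:
apply_moves:
  series:
    - [0, 0, 0.1217, 0, 0, 0, 0]
    - [0, 0, 0.1217, 0, 0, 0, 0]
    - [0, 0, 0, 0, 0, 0, 0]

```text
t: 1.92
tool_pos: [0.2339, 0.6332, 0.2387]
tcp_rot: [3.142, -0.0, 1.568]
ft_force: [-0.6, -0.4, 0.1]
opening: 0.088
gripper_force: 0.0
```

Emit:
apply_moves:
  series:
    - [0, 0, 0, -39.7, 20.4, 0, 0]
    - [0, 0, 0, -39.7, 20.4, 0, 0]
    - [0, 0, 0, -39.7, 20.4, 0, 0]
    - [0, 0, 0, -39.7, 20.4, 0, 0]
    - [0, 0, 0, -39.7, 20.4, 0, 0]
    - [0, 0, 0, -39.7, 20.4, 0, 0]
    - [0, 0, 0, -39.7, 20.4, 0, 0]
    - [0, 0, 0, -39.7, 20.4, 0, 0]

```text
t: 2.58
tool_pos: [0.3867, 0.3349, 0.239]
tcp_rot: [3.141, -0.0, 1.575]
ft_force: [1.2, 0.6, -0.7]
opening: 0.0883
gripper_force: 0.0
```

Emit:
apply_moves:
  series:
    - [0, 0, 0, -39.7, 20.4, 0, 0]
    - [0, 0, 0, -39.7, 20.4, 0, 0]
    - [0, 0, 0, -39.7, 20.4, 0, 0]
    - [0, 0, 0, -39.7, 20.4, 0, 0]
    - [0, 0, 0, -39.7, 0, 0, 0]
    - [0, 0, 0, -39.7, 0, 0, 0]
    - [0, 0, 0, -39.7, 0, 0, 0]
    - [0, 0, 0, -39.7, 0, 0, 0]

```text
t: 3.25
tool_pos: [0.4621, 0.0278, 0.239]
tcp_rot: [3.141, -0.0, 1.575]
ft_force: [1.3, -0.2, 0.2]
opening: 0.0881
gripper_force: 0.0
```

Emit:
apply_moves:
  series:
    - [0, 0, 0, -39.7, 0, 0, 0]
    - [0, 0, 0, -39.7, 0, 0, 0]
    - [0, 0, 0, -39.7, 0, 0, 0]
    - [0, 0, 0, -39.7, 0, 0, 0]
    - [0, 0, 0, -39.7, 0, 0, 0]
    - [0, 0, 0, -39.7, 0, 0, 0]
    - [0, 0, 0, -39.7, 0, 0, 0]
    - [0, 0, 0, 0, 0, 0, 0]

```text
t: 3.92
tool_pos: [0.4621, -0.2545, 0.2391]
tcp_rot: [3.141, 0.004, 1.569]
ft_force: [-0.7, 0.1, 0.2]
opening: 0.0881
gripper_force: 0.0
```

```bash
python3 -c "
from h import *
obs()"
```

```text
t 3.92 pos [ 0.4621 -0.2545  0.2391] rot [3.1408 0.0039 1.5693] F [-0.7  0.1  0.2] M [-0.08  0.04 -0.02] open 0.0881 grip 0.0
```

Emit:
apply_moves:
  series:
    - [0, 0, 0, -26.5, 16.4, 0, 0]
    - [0, 0, 0, 0, 0, 0, 0]
    - [0, 0, 0, 0, 0, 35, 0]
    - [0, 0, 0, 0, 0, 35, 0]
    - [0, 0, 0, 0, 0, 35, 0]
    - [0, 0, 0, 0, 0, 35, 0]
    - [0, 0, 0, 0, 0, 23, 0.3]
    - [0, 0, 0, 0, 0, 0, 0.5]

```text
t: 4.58
tool_pos: [0.4746, -0.271, 0.07]
tcp_rot: [-3.132, -0.006, 1.574]
ft_force: [-1.2, 0.2, -1.3]
opening: 0.077
gripper_force: 0.0
```

```bash
python3 - <<'E'
from h import *
obs()
im,d=robot.snapshot("side");a=im[150:350,180:340][...,::-1]
im2,d2=robot.snapshot("top");b=im2[150:260,240:380][...,::-1]
w=np.zeros((560,800,3),np.uint8);x=cv2.resize(a,(400,500),interpolation=3);y=cv2.resize(b,(400,314),interpolation=3)
w[:500,:400]=x;w[:314,400:]=y;cv2.imwrite("pics/g1.png",w)
E
```

```text
t 4.58 pos [ 0.4746 -0.271   0.07  ] rot [-3.1323 -0.0062  1.5738] F [-1.2  0.2 -1.3] M [-0.06  0.12 -0.01] open 0.077 grip 0.0
```

View pics/g1.png

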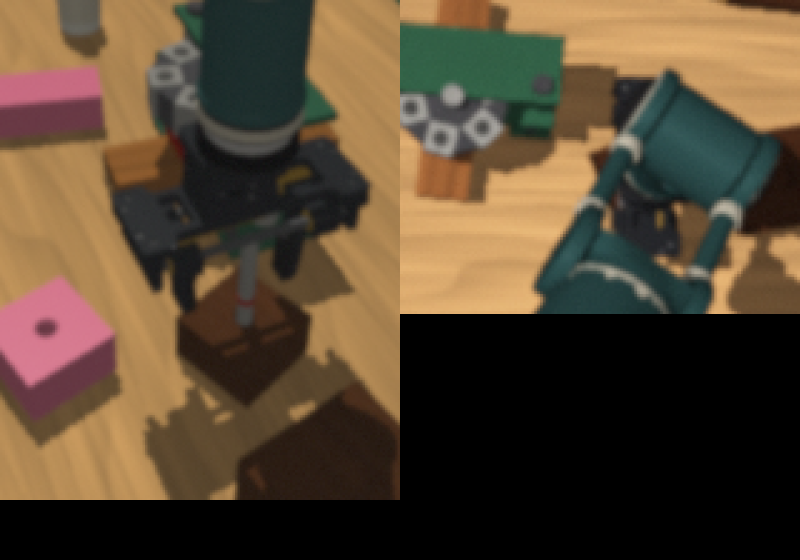

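Bar stands between the open fingers (bar at about (278,265) in the full side picture). I let the arm settle before correcting.

Emit:
apply_moves:
  series:
    - [0, 0, 0, 0, 0, 0, 0.5]
    - [0, 0, 0, 0, 0, 0, 0.5]
    - [0, 0, 0, 0, 0, 0, 0.5]

```text
t: 4.93
tool_pos: [0.4805, -0.2756, 0.0782]
tcp_rot: [3.138, 0.002, 1.571]
ft_force: [0.5, -0.0, -0.5]
opening: 0.0491
gripper_force: 0.0
```

Emit:
apply_moves:
  series:
    - [0, 0, 0, -5.0, -1.5, 1.5, 0.5]
    - [0, 0, 0, 0, 0, 0, 0.5]
    - [0, 0, 0, 0, 0, 0, 0.5]
    - [0, 0, 0, 0, 0, 0, 0.5]
    - [0, 0, 0, 0, 0, 0, 0.5]

```text
t: 5.35
tool_pos: [0.4772, -0.2798, 0.0743]
tcp_rot: [3.142, -0.0, 1.571]
ft_force: [0.2, 0.7, 0.6]
opening: 0.0438
gripper_force: 0.0
```

Emit:
apply_moves:
  series:
    - [0, 0, 0, -1.0, 1.2, -2, 0.5]
    - [0, 0, 0, 0, 0, 0, 0.7]
    - [0, 0, 0, 0, 0, 0, 1]
    - [0, 0, 0, 0, 0, 0, 1]
    - [0, 0, 0, 0, 0, 0, 1]
    - [0, 0, 0, 0, 0, 0, 1]
    - [0, 0, 0, 0, 0, 0, 1]
    - [0, 0, 0, 0, 0, 0, 1]
  squeeze: 50

```text
t: 6.02
tool_pos: [0.4785, -0.2807, 0.0761]
tcp_rot: [-3.142, -0.0, 1.571]
ft_force: [0.1, -0.5, -0.7]
opening: 0.0128
gripper_force: 50.0
```

Emit:
apply_moves:
  series:
    - [0, 0, 0, 0, 0, 0, 1]
    - [0, 0, 0, 0, 0, 0, 1]
    - [0, 0, 0, 0, 0, 0, 1]
    - [0, 0, 0, 0, 0, 0, 1]

```text
t: 6.35
tool_pos: [0.4784, -0.2807, 0.0762]
tcp_rot: [-3.142, -0.0, 1.571]
ft_force: [0.4, -0.4, -0.7]
opening: 0.0126
gripper_force: 50.0
```

```bash
python3 -c "
from h import *
obs()"
```

```text
t 6.35 pos [ 0.4784 -0.2807  0.0762] rot [-3.1415 -0.      1.5708] F [ 0.4 -0.4 -0.7] M [-0.06  0.02  0.02] open 0.0126 grip 50.0
```

Emit:
apply_moves:
  series:
    - [0, 0, 0, 0, 0, -10, 1]
    - [0, 0, 0, 0, 0, -15, 1]
    - [0, 0, 0, 0, 0, -20, 1]
    - [0, 0, 0, 0, 0, -30, 1]
    - [0, 0, 0, 0, 0, -30, 1]
    - [0, 0, 0, 0, 0, -30, 1]
    - [0, 0, 0, 0, 0, -25, 1]
    - [0, 0, 0, 0, 0, 0, 1]

```text
t: 7.02
tool_pos: [0.4813, -0.2826, 0.2436]
tcp_rot: [3.132, 0.006, 1.571]
ft_force: [1.2, -1.1, -0.9]
opening: 0.0129
gripper_force: 50.0
```

Emit:
apply_moves:
  series:
    - [0, 0, 0, 30, 6, 0, 1]
    - [0, 0, 0, 30, 6, 0, 1]
    - [0, 0, 0, 30, 6, 0, 1]
    - [0, 0, 0, 30, 6, 0, 1]
    - [0, 0, 0, 30, 6, 0, 1]
    - [0, 0, 0, 29.7, 6.1, 0, 1]
    - [0, 0, 0, 0, 0, 0, 1]
    - [0, 0, 0, 0, 0, 0, 1]

```text
t: 7.68
tool_pos: [0.5139, -0.0995, 0.2351]
tcp_rot: [-3.139, -0.0, 1.574]
ft_force: [-0.1, 0.3, -1.1]
opening: 0.0124
gripper_force: 50.0
```

Emit:
apply_moves:
  series:
    - [0, 0, 0, 0, 0, 0, 1]
    - [0, 0, 0, 0, 0, 0, 1]
    - [0, 0, 0, 0, 0, 0, 1]

```text
t: 7.93
tool_pos: [0.5142, -0.102, 0.2359]
tcp_rot: [-3.141, 0.0, 1.569]
ft_force: [-0.2, -0.8, -0.5]
opening: 0.0127
gripper_force: 50.0
```

```bash
python3 - <<'E'
from h import *
obs()
im,d=robot.snapshot("side");P=cloud("side",d)
for r in robot.regions_of("side","bar")[:2]:
    m=r["region"]&(d>0);q=P[m];print(round(r["confidence"],2),np.round(r["extent"]),q[:,2].min(),q[:,2].max())
    A=np.c_[q[:,2],np.ones(len(q))]
    for k in(0,1):
        ok=abs(q[:,k]-np.median(q[:,k]))<.015;s=np.linalg.lstsq(A[ok],q[ok,k],rcond=None)[0];print("xy"[k],"slope",s[0],"at foot",s@[.18,1])
H=holes("side",im,d,[226,166,106]);print(np.round(H*1000,1))
cv2.imwrite("pics/g2.png",cv2.resize(im[80:260,180:340][...,::-1],(533,600),interpolation=3))
E
```

```text
t 7.93 pos [ 0.5142 -0.102   0.2359] rot [-3.1410e+00  1.0000e-04  1.5693e+00] F [-0.2 -0.8 -0.5] M [-0.07  0.06  0.04] open 0.0127 grip 50.0
0.69 [258. 187.  41.  41.] 0.06319005843686787 0.13943165413870195
x slope 0.11546516225721484 at foot 0.5201865710390264
y slope 0.103119266332966 at foot -0.09101128331442826
0.62 [259. 153.   6.  48.] 0.1757411111057624 0.3086694216189633
x slope 0.004842974228640193 at foot 0.5114773275233497
y slope -0.00681047298667011 at foot -0.10846278054964137
[[ 514.5 -102.5]
 [ 501.7  -58.3]
 [ 539.1  -30. ]]
```

View pics/g2.png

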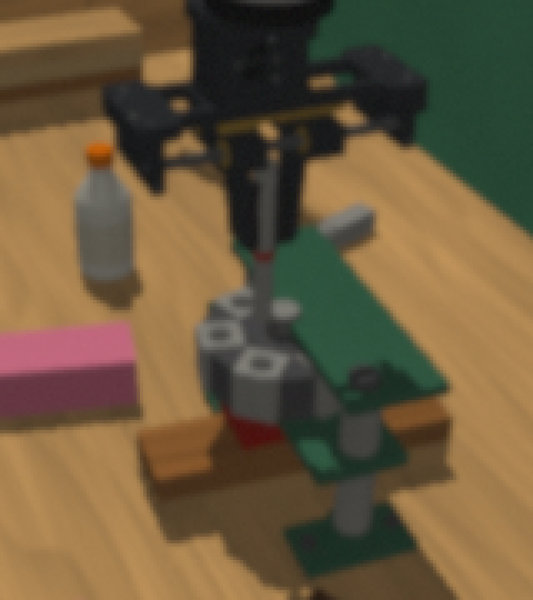

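Bar hangs upright with its foot just over the right front hole (foot near pixel (258,179) of the full picture), agreeing within 1 mm. Lowering.

Emit:
apply_moves:
  series:
    - [0, 0, 0, 0, 0, 16, 1]
    - [0, 0, 0, 0, 0, 14, 1]
    - [0, 0, 0, 0, 0, 6, 1]
    - [0, 0, 0, 0, 0, 6, 1]
    - [0, 0, 0, 0, 0, 6, 1]
    - [0, 0, 0, 0, 0, 6, 1]
    - [0, 0, 0, 0, 0, 0, 1]
    - [0, 0, 0, 0, 0, 0, 1]

```text
t: 8.7
tool_pos: [0.5149, -0.1008, 0.1819]
tcp_rot: [3.141, -0.001, 1.571]
ft_force: [1.9, 2.8, -3.1]
opening: 0.0128
gripper_force: 50.0
```

```bash
python3 -c "
from h import *
obs()"
```

```text
t 8.7 pos [ 0.5149 -0.1008  0.1819] rot [ 3.1411e+00 -5.0000e-04  1.5708e+00] F [ 1.9  2.8 -3.1] M [ 0.39 -0.39 -0.01] open 0.0128 grip 50.0
```

Emit:
apply_moves:
  series:
    - [0, 0, 0, 0.5, 0.3, 5, 1]
    - [0, 0, 0, 0, 0, 5, 1]
    - [0, 0, 0, 0, 0, 4, 1]
    - [0, 0, 0, 0, 0, 0, 1]
    - [0, 0, 0, 0, 0, 0, 1]

```text
t: 9.12
tool_pos: [0.5149, -0.1004, 0.1677]
tcp_rot: [-3.141, -0.0, 1.571]
ft_force: [2.8, 1.8, -3.6]
opening: 0.0131
gripper_force: 50.0
```

```bash
python3 -c "
from h import *
o=obs()
a=np.radians(226)
from math import *
cx,cy=.5463,-.0683
p=o['tool_pos'];print(hypot(p[0]-cx,p[1]-cy),degrees(atan2(p[1]-cy,p[0]-cx))%360)
# arc steps tool axes: tool x=+y world, tool y=+x world, 4deg
for t in range(226,90,-4):
  f=lambda t:(cx+.046*cos(radians(t)),cy+.046*sin(radians(t)))
  u,v=f(t),f(t-4);print(t,round((v[1]-u[1])*1000,2),round((v[0]-u[0])*1000,2),end=' | ')
"
```

```text
t 9.12 pos [ 0.5149 -0.1004  0.1677] rot [-3.1414e+00 -3.0000e-04  1.5707e+00] F [ 2.8  1.8 -3.6] M [ 0.28 -0.48  0.01] open 0.0131 grip 50.0
0.04493846610406456 225.59932463821363
226 2.31 -2.23 | 222 2.46 -2.06 | 218 2.6 -1.89 | 214 2.72 -1.7 | 210 2.83 -1.51 | 206 2.93 -1.31 | 202 3.02 -1.1 | 198 3.09 -0.89 | 194 3.14 -0.67 | 190 3.18 -0.45 | 186 3.2 -0.22 | 182 3.21 0.0 | 178 3.2 0.22 | 174 3.18 0.45 | 170 3.14 0.67 | 166 3.09 0.89 | 162 3.02 1.1 | 158 2.93 1.31 | 154 2.83 1.51 | 150 2.72 1.7 | 146 2.6 1.89 | 142 2.46 2.06 | 138 2.31 2.23 | 134 2.15 2.39 | 130 1.98 2.53 | 126 1.8 2.66 | 122 1.61 2.78 | 118 1.41 2.89 | 114 1.2 2.98 | 110 0.99 3.05 | 106 0.78 3.12 | 102 0.56 3.16 | 98 0.34 3.19 | 94 0.11 3.21 |
```

Emit:
apply_moves:
  series:
    - [0, 0, 0, 2.3, -2.2, 0, 1]
    - [0, 0, 0, 2.5, -2.1, 0, 1]
    - [0, 0, 0, 2.6, -1.9, 0, 1]
    - [0, 0, 0, 2.7, -1.7, 0, 1]
    - [0, 0, 0, 2.8, -1.5, 0, 1]
    - [0, 0, 0, 2.9, -1.3, 0, 1]
    - [0, 0, 0, 3.0, -1.1, 0, 1]
    - [0, 0, 0, 3.1, -0.9, 0, 1]

```text
t: 9.78
tool_pos: [0.5045, -0.0815, 0.1697]
tcp_rot: [3.136, 0.006, 1.572]
ft_force: [4.4, -7.5, -2.4]
opening: 0.0124
gripper_force: 50.0
```

```bash
cat >> h.py <<'E'
def st(cx=.5463,cy=-.0683):
    o=obs();p=o["tool_pos"];a=np.arctan2(p[1]-cy,p[0]-cx);F=o["ft_force"]
    rad=np.array([np.cos(a),np.sin(a)]);tan=np.array([np.sin(a),-np.cos(a)])
    print("r",round(np.hypot(p[0]-cx,p[1]-cy)*1000,1),"ang",round(np.degrees(a)%360,1),"Frad",round(F[:2]@rad,1),"push",round(-F[:2]@tan,1))
E
python3 - <<'E'
from h import *
st()
im,d=robot.snapshot("top");np.savez("t1.npz",im=im,d=d)
im2,d=robot.snapshot("side");np.savez("s1.npz",im=im2,d=d)
w=np.zeros((600,800,3),np.uint8);w[:,:400]=cv2.resize(im2[100:250,200:300][...,::-1],(400,600),interpolation=3);w[:400,400:]=cv2.resize(im[150:250,200:300][...,::-1],(400,400),interpolation=3)
cv2.imwrite("pics/g3.png",w)
E
```

```text
t 9.78 pos [ 0.5045 -0.0815  0.1697] rot [3.1357 0.0063 1.5716] F [ 4.4 -7.5 -2.4] M [-1.61 -1.03 -0.03] open 0.0124 grip 50.0
r 43.8 ang 197.6 Frad -1.9 push 8.5
```

View pics/g3.png

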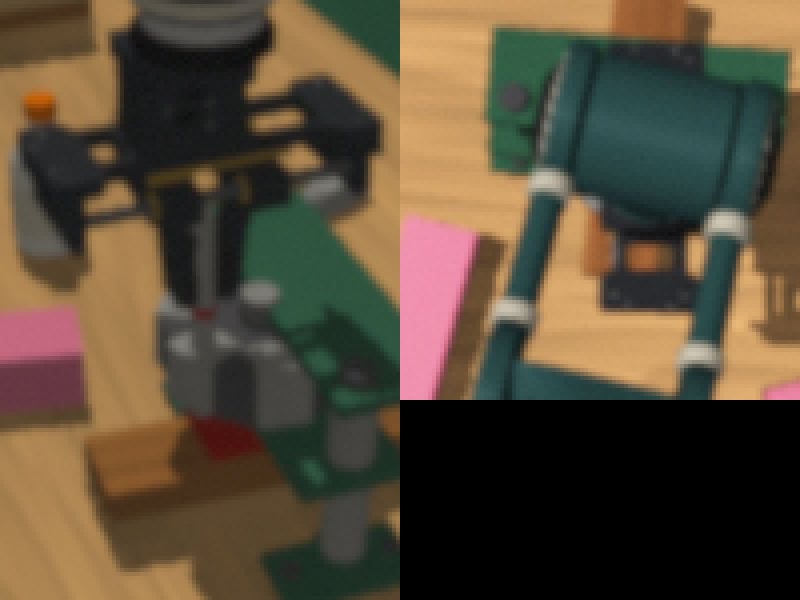

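The picture shows the bar in the hole at the front with the collar turned along with it; push 8.5 N, which matches free turning. I continue the stroke.

Emit:
apply_moves:
  series:
    - [0, 0, 0, 3.1, -1.2, 0, 1]
    - [0, 0, 0, 3.2, -0.9, 0, 1]
    - [0, 0, 0, 3.2, -0.5, 0, 1]
    - [0, 0, 0, 3.2, 0, 0, 1]
    - [0, 0, 0, 3.2, 0.2, 0, 1]
    - [0, 0, 0, 3.2, 0.4, 0, 1]
    - [0, 0, 0, 3.1, 0.7, 0, 1]
    - [0, 0, 0, 3.1, 0.9, 0, 1]

```text
t: 10.55
tool_pos: [0.5029, -0.0568, 0.1696]
tcp_rot: [3.139, 0.007, 1.572]
ft_force: [1.7, -10.3, -0.2]
opening: 0.0127
gripper_force: 50.0
```

```bash
python3 -c "
from h import *
st()"
```

```text
t 10.55 pos [ 0.5029 -0.0568  0.1696] rot [3.1387 0.0074 1.5719] F [  1.7 -10.3  -0.2] M [-1.97 -0.21 -0.06] open 0.0127 grip 50.0
r 44.9 ang 165.1 Frad -4.3 push 9.5
```

Emit:
apply_moves:
  series:
    - [0, 0, 0, 3.0, 1.1, 0, 1]
    - [0, 0, 0, 2.9, 1.3, 0, 1]
    - [0, 0, 0, 2.8, 1.5, 0, 1]
    - [0, 0, 0, 2.7, 1.7, 0, 1]
    - [0, 0, 0, 2.6, 1.9, 0, 1]
    - [0, 0, 0, 2.5, 2.1, 0, 1]
    - [0, 0, 0, 2.3, 2.2, 0, 1]

```text
t: 11.13
tool_pos: [0.5121, -0.0376, 0.1684]
tcp_rot: [-3.138, 0.006, 1.572]
ft_force: [-3.5, -8.1, 0.7]
opening: 0.0127
gripper_force: 50.0
```

```bash
python3 -c "
from h import *
st()"
```

```text
t 11.13 pos [ 0.5121 -0.0376  0.1684] rot [-3.1381  0.0064  1.5719] F [-3.5 -8.1  0.7] M [-1.77  0.8  -0.04] open 0.0127 grip 50.0
r 45.9 ang 138.1 Frad -2.8 push 8.3
```

Emit:
apply_moves:
  series:
    - [0, 0, 0, 2.2, 2.4, 0, 1]
    - [0, 0, 0, 2.0, 2.5, 0, 1]
    - [0, 0, 0, 1.8, 2.7, 0, 1]
    - [0, 0, 0, 1.6, 2.8, 0, 1]
    - [0, 0, 0, 1.4, 2.9, 0, 1]
    - [0, 0, 0, 1.2, 3.0, 0, 1]
    - [0, 0, 0, 1.0, 3.0, 0, 1]
    - [0, 0, 0, 0, 0, 0, 1]

```text
t: 11.8
tool_pos: [0.5296, -0.0248, 0.1671]
tcp_rot: [-3.134, 0.003, 1.571]
ft_force: [-6.0, -2.5, 0.0]
opening: 0.0126
gripper_force: 50.0
```

Emit:
apply_moves:
  series:
    - [0, 0, 0, 0, 0, 0, 1]
    - [0, 0, 0, 0, 0, 0, 1]

```text
t: 11.97
tool_pos: [0.5296, -0.0248, 0.1671]
tcp_rot: [-3.134, 0.003, 1.571]
ft_force: [-4.9, -2.7, -0.7]
opening: 0.0132
gripper_force: 50.0
```

```bash
python3 - <<'E'
from h import *
st()
im,d=robot.snapshot("side");np.savez("s2.npz",im=im,d=d)
for A in((.5463,-.0695),):
  for b in(100,103,106,109):
    H=holes("side",im,d,[b+60,b+120],A);print(b,np.round(H*1000,1),[np.round(np.degrees(np.arctan2(q[1]-A[1],q[0]-A[0]))%360,1) for q in H],np.hypot(*(H[0]-H[1])))
cv2.imwrite("pics/g4.png",cv2.resize(im[120:240,200:300][...,::-1],(500,600),interpolation=3))
E
```

```text
t 11.97 pos [ 0.5296 -0.0248  0.1671] rot [-3.1339e+00  2.8000e-03  1.5713e+00] F [-4.9 -2.7 -0.7] M [-0.73  1.1  -0.04] open 0.0132 grip 50.0
r 46.6 ang 111.0 Frad -0.8 push 5.5
100 [[503.8 -50.3]
 [509.3 -95.7]] [np.float64(155.7), np.float64(215.3)] 0.045673436688334006
103 [[ 503.1  -51.9]
 [ 512.4 -100.4]] [np.float64(157.8), np.float64(222.4)] 0.04943938143230728
106 [[ 501.2  -56.2]
 [ 514.4 -102.1]] [np.float64(163.6), np.float64(225.7)] 0.047757280787200505
109 [[ 501.6  -61.3]
 [ 515.7 -103.8]] [np.float64(169.6), np.float64(228.2)] 0.04474969677640934
```

View pics/g4.png

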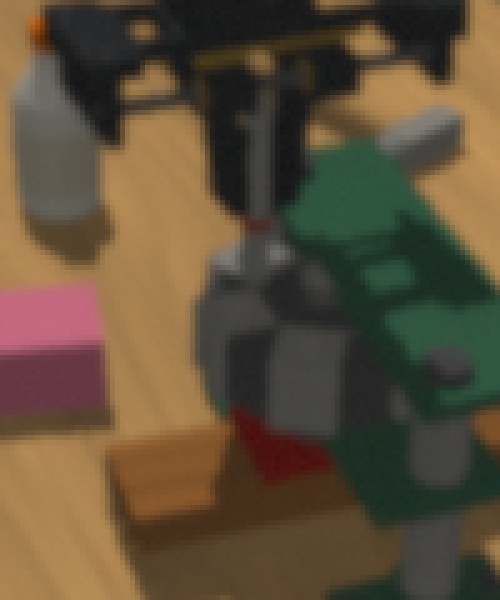

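Bar still upright in its hole at crop (260,250), the next hole is in shadow; I relieve the push and lift out, then measure the holes.

Emit:
apply_moves:
  series:
    - [0, 0, 0, -0.5, -1.4, 0, 1]
    - [0, 0, 0, 0, 0, 0, 1]
    - [0, 0, 0, 0, 0, -10, 1]
    - [0, 0, 0, 0, 0, -14, 1]
    - [0, 0, 0, 0, 0, -14, 1]
    - [0, 0, 0, 0, 0, -18, 1]
    - [0, 0, 0, 0, 0, -12, 1]
    - [0, 0, 0, 0, 0, 0, 1]

```text
t: 12.68
tool_pos: [0.5343, -0.0238, 0.2409]
tcp_rot: [3.133, 0.0, 1.571]
ft_force: [0.4, -0.7, -1.1]
opening: 0.0124
gripper_force: 50.0
```

Emit:
apply_moves:
  series:
    - [0, 0, 0, -30, -8, 0, 1]
    - [0, 0, 0, -30, -5, 0, 1]
    - [0, 0, 0, -19, 0, 0, 1]
    - [0, 0, 0, 0, 0, 0, 1]
    - [0, 0, 0, 0, 0, 0, 1]

```text
t: 13.1
tool_pos: [0.5184, -0.1033, 0.2359]
tcp_rot: [-3.142, -0.001, 1.569]
ft_force: [0.6, -0.2, -1.1]
opening: 0.0127
gripper_force: 50.0
```

```bash
python3 - <<'E'
from h import *
st()
im,d=robot.snapshot("side");np.savez("s3.npz",im=im,d=d)
P=cloud("side",d)
# depth-based holes: points below the collar top, inside collar radius, from deep floor/wall
A=np.array([.5463,-.069]);r=np.hypot(P[...,0]-A[0],P[...,1]-A[1])
top=(abs(P[...,2]-.1365)<.006)&(r<.075)
print(top.sum())
im2,d2=robot.snapshot("top")
w=np.zeros((600,800,3),np.uint8);w[:,:500]=cv2.resize(im[120:240,200:300][...,::-1],(500,600),interpolation=3);w[:300,500:]=cv2.resize(im2[150:250,200:300][...,::-1],(300,300),interpolation=3)
w=cv2.convertScaleAbs(w,alpha=1.5);cv2.imwrite("pics/g5.png",w)
E
```

```text
t 13.1 pos [ 0.5184 -0.1033  0.2359] rot [-3.1416e+00 -6.0000e-04  1.5686e+00] F [ 0.6 -0.2 -1.1] M [-0.04  0.1  -0.06] open 0.0127 grip 50.0
r 44.7 ang 231.4 Frad -0.2 push 0.5
625
```

View pics/g5.png

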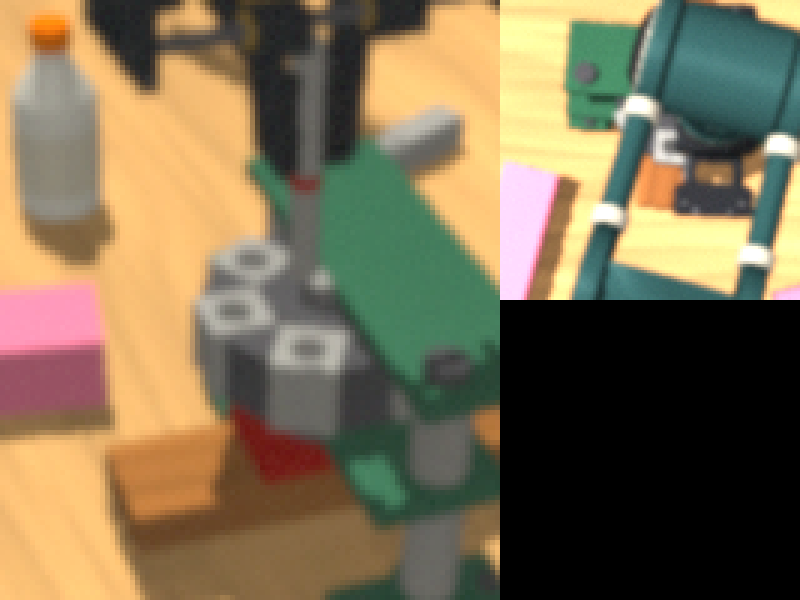

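Holes show clearly at full-picture pixels about (250.8,172), (247.4,182.2) and (261.6,189.8). Now refine them.

```bash
cat >> h.py <<'E'
def fitholes(im,px,n="side",A=(.5463,-.0690)):
    g=cv2.GaussianBlur(im.mean(-1).astype(np.float32),(0,0),.7);u,v=np.meshgrid(np.arange(512),np.arange(384));H=[]
    for uv in px:
        uv=np.array(uv,float)
        for _ in range(6):
            k=np.hypot(u-uv[0],v-uv[1])<3.6;w=np.clip(np.percentile(g[k],60)-g,0,None)*k
            uv=np.array([(w*u).sum(),(w*v).sum()])/w.sum()
        H.append(ray(n,*uv,.1367)[:2]);print(np.round(uv,1),np.round(H[-1]*1000,1),"ang",round(np.degrees(np.arctan2(H[-1][1]-A[1],H[-1][0]-A[0]))%360,1),"r",round(1000*np.hypot(*(H[-1]-A)),1))
    return np.array(H)
E
python3 - <<'E'
from h import *
im=np.load("s3.npz")["im"]
fitholes(im,[(250.8,172),(247.4,182.2),(261.6,189.8)])
print("ref before turn");fitholes(np.load("side0.npz")["im"],[proj("side",[.5145,-.1015,.137]),proj("side",[.5015,-.057,.137]),proj("side",[.533,-.0245,.137])])
E
```

```text
[250.  171.5] [526.5 -27.8] ang 115.7 r 45.7
[246.3 181.8] [500.8 -65.4] ang 175.5 r 45.6
[261.2 189.7] [ 520.1 -108.2] ang 236.2 r 47.1
ref before turn
[258.  188.7] [ 514.8 -101.9] ang 226.2 r 45.5
[245.5 180. ] [501.9 -57.7] ang 165.7 r 45.8
[252.2 170.3] [533.8 -25. ] ang 105.9 r 45.7
```

Emit:
apply_moves:
  series:
    - [0, 0, 0, -2.7, 2.0, 10, 1]
    - [0, 0, 0, 0, 0, 14, 1]
    - [0, 0, 0, 0, 0, 10, 1]
    - [0, 0, 0, 0, 0, 6, 1]
    - [0, 0, 0, 0, 0, 6, 1]
    - [0, 0, 0, 0, 0, 6, 1]
    - [0, 0, 0, 0, 0, 0, 1]
    - [0, 0, 0, 0, 0, 0, 1]

```text
t: 13.87
tool_pos: [0.5207, -0.1051, 0.1838]
tcp_rot: [3.141, -0.001, 1.571]
ft_force: [2.8, 1.5, -2.4]
opening: 0.0133
gripper_force: 50.0
```

```bash
python3 -c "
from h import *
st()"
```

```text
t 13.87 pos [ 0.5207 -0.1051  0.1838] rot [ 3.1413e+00 -7.0000e-04  1.5708e+00] F [ 2.8  1.5 -2.4] M [ 0.24 -0.46 -0.02] open 0.0133 grip 50.0
r 44.8 ang 235.2 Frad -2.9 push 1.4
```

Emit:
apply_moves:
  series:
    - [0, 0, 0, 0.3, 0.3, 6, 1]
    - [0, 0, 0, 0, 0, 6, 1]
    - [0, 0, 0, 0, 0, 3.5, 1]
    - [0, 0, 0, 0, 0, 0, 1]
    - [0, 0, 0, 1.9, -2.6, 0, 1]
    - [0, 0, 0, 2.1, -2.5, 0, 1]
    - [0, 0, 0, 2.2, -2.3, 0, 1]
    - [0, 0, 0, 2.4, -2.2, 0, 1]

```text
t: 14.53
tool_pos: [0.5141, -0.098, 0.1696]
tcp_rot: [3.134, 0.003, 1.571]
ft_force: [9.7, -3.7, -4.6]
opening: 0.013
gripper_force: 50.0
```

Emit:
apply_moves:
  series:
    - [0, 0, 0, 2.5, -2.1, 0, 1]
    - [0, 0, 0, 2.7, -1.9, 0, 1]
    - [0, 0, 0, 2.8, -1.7, 0, 1]
    - [0, 0, 0, 2.9, -1.5, 0, 1]
    - [0, 0, 0, 3.0, -1.3, 0, 1]
    - [0, 0, 0, 3.1, -1.1, 0, 1]

```text
t: 15.03
tool_pos: [0.5045, -0.0822, 0.1705]
tcp_rot: [3.134, 0.006, 1.571]
ft_force: [6.8, -7.7, -1.9]
opening: 0.0129
gripper_force: 50.0
```

```bash
python3 -c "
from h import *
st()"
```

```text
t 15.03 pos [ 0.5045 -0.0822  0.1705] rot [3.1342 0.0057 1.5713] F [ 6.8 -7.7 -1.9] M [-1.54 -1.28  0.02] open 0.0129 grip 50.0
r 44.0 ang 198.4 Frad -4.0 push 9.5
```

Emit:
apply_moves:
  series:
    - [0, 0, 0, 3.1, -0.9, 0, 1]
    - [0, 0, 0, 3.2, -0.6, 0, 1]
    - [0, 0, 0, 3.2, -0.4, 0, 1]
    - [0, 0, 0, 3.2, -0.1, 0, 1]

```text
t: 15.37
tool_pos: [0.5018, -0.0699, 0.1704]
tcp_rot: [3.136, 0.007, 1.572]
ft_force: [4.2, -8.5, -1.1]
opening: 0.0129
gripper_force: 50.0
```

```bash
python3 -c "
from h import *
st()"
```

```text
t 15.37 pos [ 0.5018 -0.0699  0.1704] rot [3.136  0.0065 1.5716] F [ 4.2 -8.5 -1.1] M [-1.86 -0.79  0.01] open 0.0129 grip 50.0
r 44.5 ang 182.1 Frad -3.8 push 8.6
```

Emit:
apply_moves:
  series:
    - [0, 0, 0, 3.2, -0.1, 0, 1]
    - [0, 0, 0, 3.2, 0.1, 0, 1]
    - [0, 0, 0, 3.2, 0.4, 0, 1]
    - [0, 0, 0, 3.1, 0.7, 0, 1]

```text
t: 15.7
tool_pos: [0.5024, -0.0575, 0.1703]
tcp_rot: [3.137, 0.007, 1.572]
ft_force: [3.8, -10.0, -0.2]
opening: 0.0124
gripper_force: 50.0
```

```bash
python3 -c "
from h import *
st()"
```

```text
t 15.7 pos [ 0.5024 -0.0575  0.1703] rot [3.1372 0.007  1.5717] F [  3.8 -10.   -0.2] M [-2.01 -0.53  0.  ] open 0.0124 grip 50.0
r 45.2 ang 166.2 Frad -6.1 push 8.8
```

Emit:
apply_moves:
  series:
    - [0, 0, 0, 3.1, 0.9, 0, 1]
    - [0, 0, 0, 3.0, 1.1, 0, 1]

```text
t: 15.87
tool_pos: [0.5039, -0.0516, 0.1701]
tcp_rot: [3.138, 0.007, 1.572]
ft_force: [1.9, -10.6, 0.1]
opening: 0.0133
gripper_force: 50.0
```

```bash
python3 -c "
from h import *
st()"
```

```text
t 15.87 pos [ 0.5039 -0.0516  0.1701] rot [3.1384 0.0073 1.5719] F [  1.9 -10.6   0.1] M [-2.24 -0.3  -0.03] open 0.0133 grip 50.0
r 45.6 ang 158.4 Frad -5.7 push 9.2
```

Emit:
apply_moves:
  series:
    - [0, 0, 0, 2.9, 1.3, 0, 1]
    - [0, 0, 0, 2.8, 1.5, 0, 1]

```text
t: 16.03
tool_pos: [0.5061, -0.0464, 0.1699]
tcp_rot: [3.14, 0.008, 1.572]
ft_force: [-0.3, -12.4, 0.5]
opening: 0.0127
gripper_force: 50.0
```

```bash
python3 -c "
from h import *
st()"
```

```text
t 16.03 pos [ 0.5061 -0.0464  0.1699] rot [3.14   0.0084 1.5722] F [ -0.3 -12.4   0.5] M [-2.61  0.06 -0.03] open 0.0127 grip 50.0
r 45.8 ang 151.4 Frad -5.7 push 11.0
```

Contact began near 160°. I go on in single small steps.

Emit:
apply_moves:
  series:
    - [0, 0, 0, 2.5, 2.0, 0, 1]
    - [0, 0, 0, 0, 0, 0, 1]

```text
t: 16.2
tool_pos: [0.5076, -0.0434, 0.1697]
tcp_rot: [3.142, 0.007, 1.572]
ft_force: [-0.4, -10.8, 2.3]
opening: 0.013
gripper_force: 50.0
```

```bash
python3 -c "
from h import *
st()"
```

```text
t 16.2 pos [ 0.5076 -0.0434  0.1697] rot [3.1415 0.0073 1.5721] F [ -0.4 -10.8   2.3] M [-2.18  0.09 -0.04] open 0.013 grip 50.0
r 46.0 ang 147.3 Frad -5.4 push 9.3
```

Emit:
apply_moves:
  series:
    - [0, 0, 0, 2.4, 2.1, 0, 1]
    - [0, 0, 0, 0, 0, 0, 1]

```text
t: 16.37
tool_pos: [0.509, -0.0412, 0.1696]
tcp_rot: [-3.14, 0.008, 1.572]
ft_force: [-2.5, -11.2, 3.0]
opening: 0.0128
gripper_force: 50.0
```

```bash
python3 -c "
from h import *
st()"
```

```text
t 16.37 pos [ 0.509  -0.0412  0.1696] rot [-3.1401  0.0076  1.5721] F [ -2.5 -11.2   3. ] M [-2.32  0.46 -0.  ] open 0.0128 grip 50.0
r 46.1 ang 144.1 Frad -4.6 push 10.5
```

Emit:
apply_moves:
  series:
    - [0, 0, 0, 1.9, 1.6, 0, 1]
    - [0, 0, 0, 1.8, 1.7, 0, 1]

```text
t: 16.53
tool_pos: [0.5113, -0.0383, 0.1695]
tcp_rot: [-3.138, 0.009, 1.572]
ft_force: [-5.4, -12.6, 3.9]
opening: 0.0128
gripper_force: 50.0
```

```bash
python3 -c "
from h import *
st()"
```

```text
t 16.53 pos [ 0.5113 -0.0383  0.1695] rot [-3.1379  0.009   1.5722] F [ -5.4 -12.6   3.9] M [-2.8   1.12 -0.08] open 0.0128 grip 50.0
r 46.1 ang 139.5 Frad -4.1 push 13.1
```

Emit:
apply_moves:
  series:
    - [0, 0, 0, -1.3, -1.1, 0, 1]
    - [0, 0, 0, 0, 0, 0, 1]
    - [0, 0, 0, 0, 0, 0, 1]

```text
t: 16.78
tool_pos: [0.5109, -0.0381, 0.1692]
tcp_rot: [-3.14, 0.006, 1.572]
ft_force: [-1.4, -8.2, 2.4]
opening: 0.0127
gripper_force: 50.0
```

```bash
python3 -c "
from h import *
st()"
```

```text
t 16.78 pos [ 0.5109 -0.0381  0.1692] rot [-3.1399  0.0058  1.5715] F [-1.4 -8.2  2.4] M [-1.71  0.36 -0.09] open 0.0127 grip 50.0
r 46.5 ang 139.6 Frad -4.3 push 7.1
```

Emit:
apply_moves:
  series:
    - [0, 0, 0, -1.6, -0.5, 0, 1]
    - [0, 0, 0, 0, 0, 0, 1]
    - [0, 0, 0, 0, 0, 0, 1]

```text
t: 17.03
tool_pos: [0.5107, -0.0384, 0.169]
tcp_rot: [-3.14, 0.003, 1.571]
ft_force: [-1.2, -6.1, 0.9]
opening: 0.0122
gripper_force: 50.0
```

```bash
python3 -c "
from h import *
st()"
```

```text
t 17.03 pos [ 0.5107 -0.0384  0.169 ] rot [-3.1405e+00  3.1000e-03  1.5711e+00] F [-1.2 -6.1  0.9] M [-1.27  0.37  0.02] open 0.0122 grip 50.0
r 46.5 ang 139.9 Frad -3.0 push 5.4
```

Emit:
apply_moves:
  series:
    - [0, 0, 0, -1.2, -0.3, 0, 1]
    - [0, 0, 0, 0, 0, -8, 1]
    - [0, 0, 0, 0, 0, -14, 1]
    - [0, 0, 0, 0, 0, -14, 1]
    - [0, 0, 0, 0, 0, -18, 1]
    - [0, 0, 0, 0, 0, -16, 1]
    - [0, 0, 0, 0, 0, 0, 1]
    - [0, 0, 0, 0, 0, 0, 1]

```text
t: 17.7
tool_pos: [0.5115, -0.0374, 0.2398]
tcp_rot: [3.139, -0.001, 1.571]
ft_force: [-0.0, 0.1, -2.0]
opening: 0.0126
gripper_force: 50.0
```

Emit:
apply_moves:
  series:
    - [0, 0, 0, -35, -4, 0, 1]
    - [0, 0, 0, -35, -4, 0, 1]
    - [0, 0, 0, -35, -4, 0, 1]
    - [0, 0, 0, -35, -4, 0, 1]
    - [0, 0, 0, -35, -4, 0, 1]
    - [0, 0, 0, -35, -4, 0, 1]
    - [0, 0, 0, -30, -4, 0, 1]
    - [0, 0, 0, 0, 0, 0, 1]

```text
t: 18.37
tool_pos: [0.4814, -0.2821, 0.2368]
tcp_rot: [-3.139, 0.001, 1.567]
ft_force: [-0.6, 0.7, -1.5]
opening: 0.0128
gripper_force: 50.0
```

Emit:
apply_moves:
  series:
    - [0, 0, 0, 0, 0, 0, 1]
    - [0, 0, 0, 0, 0, 0, 1]

```text
t: 18.53
tool_pos: [0.4823, -0.277, 0.2372]
tcp_rot: [-3.14, -0.002, 1.57]
ft_force: [0.6, 0.2, -1.7]
opening: 0.0126
gripper_force: 50.0
```

```bash
python3 - <<'E'
from h import *
st()
im,d=robot.snapshot("side");np.savez("s4.npz",im=im,d=d)
im2,d2=robot.snapshot("top");np.savez("t4.npz",im=im2,d=d2)
w=np.zeros((600,800,3),np.uint8);w[:,:400]=cv2.resize(im[140:290,220:320][...,::-1],(400,600),interpolation=3);w[:400,400:]=cv2.resize(im2[150:250,210:310][...,::-1],(400,400),interpolation=3)
cv2.imwrite("pics/g6.png",cv2.convertScaleAbs(w,alpha=1.4))
E
```

```text
t 18.53 pos [ 0.4823 -0.277   0.2372] rot [-3.1395e+00 -2.4000e-03  1.5701e+00] F [ 0.6  0.2 -1.7] M [-0.08  0.04 -0.03] open 0.0126 grip 50.0
r 218.3 ang 253.0 Frad -0.3 push 0.5
```

View pics/g6.png

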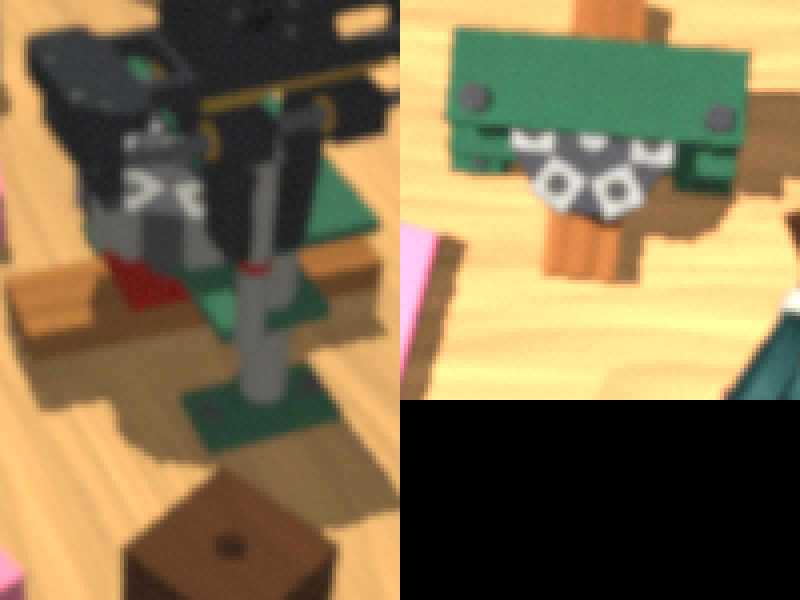

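Top view shows two open holes at full-picture (250,196) and (264.5,197.5). Shoe sits on the blank and the bar hangs upright near the stand.

```bash
python3 - <<'E'
from h import *
im=np.load("t4.npz")["im"]
fitholes(im,[(250,196),(264.5,197.5)],"top",(.5465,-.0673))
for n,f in(("side","side0"),("side","s4")):
    z=np.load(f+".npz");im,d=z["im"].astype(int),z["d"];P=cloud(n,d)
    m=(im[...,0]-im[...,1]>35)&(im[...,1]<60)&(abs(P[...,0]-.53)<.08)&(abs(P[...,1]+.07)<.07)&(P[...,2]>.03)&(P[...,2]<.1)
    print(f,m.sum(),np.percentile(P[m][:,2],[2,10,50,90,98]) if m.any() else '')
# bar under tool
z=np.load("s4.npz");d=z["d"];P=cloud("side",d)
m=(d>0)&(abs(P[...,0]-.482)<.012)&(abs(P[...,1]+.282)<.014)&(P[...,2]>.172)&(P[...,2]<.215)
q=P[m];s=[np.polyfit(q[:,2],q[:,k],1) for k in(0,1)];print(m.sum(),"bar slope",[round(a[0],3) for a in s],"foot surf",[round(np.polyval(a,.176),4) for a in s], "zmin",P[(d>0)&(abs(P[...,0]-.482)<.012)&(abs(P[...,1]+.282)<.014)&(P[...,2]>.1)][:,2].min())
obs()
E
```

```text
[248.8 195.6] [508.8 -40.9] ang 145.0 r 46.1
[263.7 197.2] [505.  -86.6] ang 204.9 r 45.8
side0 101 [0.045333   0.05683472 0.06435757 0.06730748 0.06853475]
s4 164 [0.04454316 0.04723097 0.05540306 0.05745136 0.05797753]
113 bar slope [np.float64(-0.006), np.float64(-0.002)] foot surf [np.float64(0.4789), np.float64(-0.2829)] zmin 0.17645707404902833
t 18.63 pos [ 0.4828 -0.2765  0.2379] rot [-3.1405e+00 -1.4000e-03  1.5719e+00] F [ 0.4 -0.8 -1.9] M [-0.08  0.02 -0.01] open 0.0129 grip 50.0
```

Emit:
apply_moves:
  series:
    - [0, 0, 0, -4.2, -4.4, 10, 1]
    - [0, 0, 0, 0, 0, 25, 1]
    - [0, 0, 0, 0, 0, 30, 1]
    - [0, 0, 0, 0, 0, 25, 1]
    - [0, 0, 0, 0, 0, 15, 1]
    - [0, 0, 0, 0, 0, 0, 1]
    - [0, 0, 0, 0, 0, 0, 1]
    - [0, 0, 0, 0, 0, 0, 1]

```text
t: 19.3
tool_pos: [0.4793, -0.2821, 0.1346]
tcp_rot: [3.14, 0.001, 1.572]
ft_force: [0.5, -0.7, -1.0]
opening: 0.0127
gripper_force: 50.0
```

Emit:
apply_moves:
  series:
    - [0, 0, 0, 0, 0, 0, 1]
    - [0, 0, 0, 0, 0, 0, 1]

```text
t: 19.47
tool_pos: [0.4798, -0.2827, 0.1356]
tcp_rot: [3.139, 0.002, 1.571]
ft_force: [-1.0, 0.6, -1.7]
opening: 0.0127
gripper_force: 50.0
```

Emit:
apply_moves:
  series:
    - [0, 0, 0, 1.4, -1.0, 10, 1]
    - [0, 0, 0, 0, 0, 10, 1]
    - [0, 0, 0, 0, 0, 0, 1]
    - [0, 0, 0, 0, 0, 0, 1]
    - [0, 0, 0, 0, 0, 0, 1]
    - [0, 0, 0, 0, 0, 0, 1]

```text
t: 19.97
tool_pos: [0.4777, -0.2808, 0.1138]
tcp_rot: [3.141, 0.0, 1.571]
ft_force: [-0.7, -0.5, -0.7]
opening: 0.0127
gripper_force: 50.0
```

Emit:
apply_moves:
  series:
    - [0, 0, 0, 0, 0.6, 6, 1]
    - [0, 0, 0, 0, 0, 6, 1]
    - [0, 0, 0, 0, 0, 6, 1]
    - [0, 0, 0, 0, 0, 6, 1]
    - [0, 0, 0, 0, 0, 6, 1]
    - [0, 0, 0, 0, 0, 4, 1]
    - [0, 0, 0, 0, 0, 0, 1]
    - [0, 0, 0, 0, 0, 0, 1]

```text
t: 20.63
tool_pos: [0.4782, -0.2806, 0.0792]
tcp_rot: [-3.141, -0.0, 1.571]
ft_force: [1.7, 1.4, -2.1]
opening: 0.0132
gripper_force: 50.0
```

```bash
python3 -c "
from h import *
obs()"
```

```text
t 20.63 pos [ 0.4782 -0.2806  0.0792] rot [-3.1413e+00 -4.0000e-04  1.5708e+00] F [ 1.7  1.4 -2.1] M [-0.02 -0.22 -0.03] open 0.0132 grip 50.0
```

Nearly home; lower until the foot touches.

Emit:
apply_moves:
  series:
    - [0, 0, 0, 0.3, 0.2, 1.5, 1]
    - [0, 0, 0, 0, 0, 1.2, 1]
    - [0, 0, 0, 0, 0, 0.6, 1]
    - [0, 0, 0, 0, 0, 0, 1]
    - [0, 0, 0, 0, 0, 0, 1]

```text
t: 21.05
tool_pos: [0.4782, -0.2804, 0.0764]
tcp_rot: [-3.141, 0.0, 1.571]
ft_force: [0.9, 0.6, -1.1]
opening: 0.013
gripper_force: 50.0
```

Emit:
apply_moves:
  series:
    - [0, 0, 0, 0, 0, 0.8, 1]
    - [0, 0, 0, 0, 0, 0, 1]
    - [0, 0, 0, 0, 0, 0, 1]

```text
t: 21.3
tool_pos: [0.4785, -0.2806, 0.0761]
tcp_rot: [3.141, 0.0, 1.571]
ft_force: [-1.4, 0.3, 2.2]
opening: 0.0124
gripper_force: 50.0
```

Emit:
apply_moves:
  series:
    - [0, 0, 0, 0, 0, 0, 0.8]
    - [0, 0, 0, 0, 0, 0, 0.6]
    - [0, 0, 0, 0, 0, 0, 0.3]
    - [0, 0, 0, 0, 0, 0, 0.3]
    - [0, 0, 0, 0, 0, 0, 0.3]
    - [0, 0, 0, 0, 0, 0, 0.3]
    - [0, 0, 0, 0, 0, 0, 0.3]
    - [0, 0, 0, 0, 0, 0, 0.3]

```text
t: 21.97
tool_pos: [0.4784, -0.2804, 0.0755]
tcp_rot: [-3.142, -0.0, 1.571]
ft_force: [-1.2, 0.3, -0.0]
opening: 0.0609
gripper_force: 0.0
```

Emit:
apply_moves:
  series:
    - [0, 0, 0, 0, 0, -10, 0.3]
    - [0, 0, 0, 0, 0, -20, 0.3]
    - [0, 0, 0, 0, 0, -30, 0.3]
    - [0, 0, 0, 0, 0, -40, 0.3]
    - [0, 0, 0, 0, 0, -40, 0.3]
    - [0, 0, 0, 0, 0, -30, 0.3]
    - [0, 0, 0, -40, -10, 0, 0.3]
    - [0, 0, 0, -40, -10, 0, 0.3]

```text
t: 22.63
tool_pos: [0.4606, -0.3611, 0.2509]
tcp_rot: [3.135, 0.005, 1.575]
ft_force: [0.4, -0.3, -0.7]
opening: 0.0614
gripper_force: 0.0
```

Emit:
apply_moves:
  series:
    - [0, 0, 0, -40, -10, 0, 0.3]
    - [0, 0, 0, 0, 0, 0, 0.3]
    - [0, 0, 0, 0, 0, 0, 0.3]

```text
t: 22.88
tool_pos: [0.4476, -0.4022, 0.2463]
tcp_rot: [3.141, 0.0, 1.567]
ft_force: [-0.3, 0.6, -0.3]
opening: 0.0617
gripper_force: 0.0
```

```bash
python3 - <<'E'
from h import *
obs()
im,d=robot.snapshot("side");P=cloud("side",d)
m=(d>0)&(abs(P[...,0]-.478)<.015)&(abs(P[...,1]+.284)<.015)&(P[...,2]>.055)&(P[...,2]<.16)
q=P[m];print(m.sum(),"ztop",np.percentile(q[:,2],97),[np.round(np.polyfit(q[:,2],q[:,k],1),3) for k in(0,1)])
im2,d2=robot.snapshot("top")
fitholes(im2,[(250,196),(264.5,197.5)],"top",(.5465,-.0673))
w=np.zeros((600,800,3),np.uint8);w[:300,:400]=cv2.resize(im[120:270,200:400][...,::-1],(400,300));w[300:,:400]=cv2.resize(im[230:380,200:400][...,::-1],(400,300));w[:300,400:]=cv2.resize(im2[100:250,200:400][...,::-1],(400,300))
cv2.imwrite("pics/g7.png",cv2.convertScaleAbs(w,alpha=1.4))
E
```

```text
t 22.88 pos [ 0.4476 -0.4022  0.2463] rot [3.1412e+00 2.0000e-04 1.5673e+00] F [-0.3  0.6 -0.3] M [-0.05  0.07 -0.01] open 0.0617 grip 0.0
104 ztop 0.100331902629231 [array([-0.044,  0.478]), array([ 0.016, -0.287])]
[248.9 195.6] [508.8 -40.9] ang 145.0 r 46.1
[263.7 197.2] [505.  -86.6] ang 204.9 r 45.8
```

View pics/g7.png

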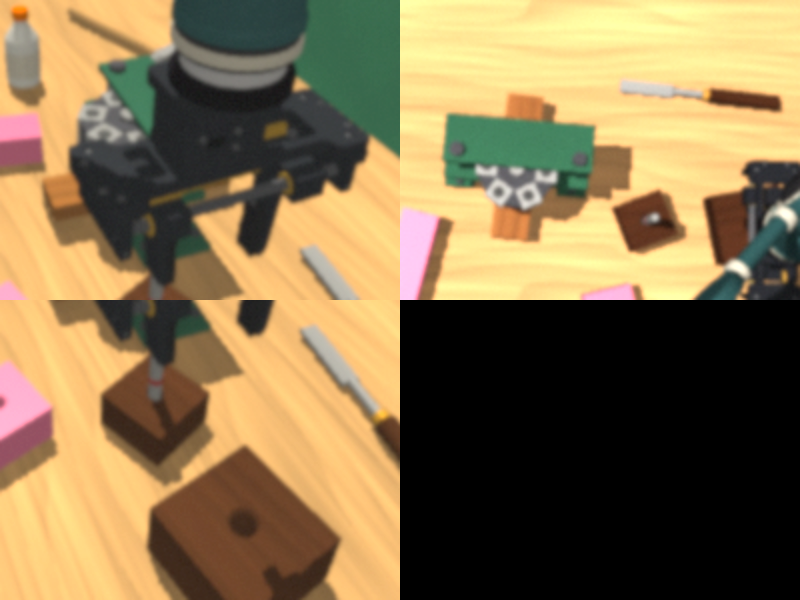

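The bar stands in the small stand (top view about (326,210)) with its red band 20 mm above the block. The collar is unchanged and the gripper is clear. I check the bar's top height from above and hand in.

```bash
python3 - <<'E'
from h import *
im,d=robot.snapshot("top");P=cloud("top",d)
m=(d>0)&(np.hypot(P[...,0]-.4785,P[...,1]+.281)<.02)&(P[...,2]>.12)&(P[...,2]<.16)
q=P[m];print(len(q),np.median(q,0))
if len(q)>4 and np.median(q[:,2])<.139: print(robot.hand_in())
E
```

```text
19 [ 0.47786567 -0.27882357  0.13278476]
the job is handed in; nothing more can be done
None
```

I clamped the blank and handed the job in: the last push on the bar was about 13 N against about 8.8 N turning free. The collar turned about 201° clockwise in two strokes, the bar is upright and fully home in its stand, and the arm touched nothing else (about 23 s used).

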